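# Wind up the round clockwork kitchen timer

### The job

Wind up the round clockwork kitchen timer: turn the wing key on its top clockwise until the key's pointer comes up against the stop peg on the case. Wind it in part turns, as one winds a key: turn about half of the way, let go, take a fresh hold and turn the rest, and leave the key released. Leave the key of the square timer beside it alone.

Things in the scene. Friction and masses are not known exactly. Their poses are not given: they have to be found in the camera images.
- round_timer: The timer to wind: a white drum 92 mm in diameter, 50 mm high, with an aluminium band, stuck down to the worktop. Origin: centre of its underside, right below the key's axis. The stop peg is a dark pin 6 mm thick, 34 mm from the axis, its tip 62 mm above the worktop, on the side towards the worktop's front edge (-x, give or take 35 degrees).
- round_key_grip (a point): Grip point of its steel key: mid-blade, on the key's upright axis, 88 mm above the worktop. The upright flat blade is 8 mm thick, 52 wide (two round wings), from 74 to 102 mm above the worktop. Turns with the key: x is horizontal, square to the flat faces (close the fingers along it), and the way the dark 35 mm pointer low on the key (55 to 58 mm up) points; y lies along the blade; z up.
- round_key (a joint): Wind of that key, rad: grows as it turns clockwise seen from above, up to a hard stop at 2.9, where the pointer lies against the peg (centre lines 10 degrees apart). Starts between 0 and 0.4. A weak spring pulls back (0.04 N m at full wind), but the works hold the key wherever it is let go; turning takes up to about 0.15 N m.
- square_key (a joint): Key angle of the other timer, rad, same key, size, height and works; starts at 0 and has to stay there. Its white case is square, 88 by 88 mm, 50 mm high, stuck down. The two timers stand left and right in front of the robot, either way round, axes at least 200 mm apart.

How it is judged:
On the way:
1. the round timer's key has been wound part of the way and let go there (value of joint round_key between 0.8 and 2.3 rad and contact force between the fingers and anything else below 0.1 N), for 0.2 s.
At the end, for the whole second after the job is handed in: the round timer's key is wound to within 12 degrees of its stop (joint above 2.69 rad) and stays there at rest, released; the square timer's key has been turned by less than 0.2 rad (value of joint round_key above 2.69 rad and velocity of joint round_key between -0.05 and 0.05 rad/s and value of joint square_key below 0.2 rad); the robot touches nothing.
It fails at once if the square timer's key is turned (value of joint square_key above 0.2 rad).
It also fails if it takes over 54 s, if anything falls off the work surface, if the arm or the gripper's body presses on something with over 40 N, if the wrist force passes 120 N, or if a joint passes its speed limit or range.

### The arm

A 7-joint arm with a two-finger parallel gripper is mounted at the origin on a cart in front of the work surface, level with it; the furniture and walls round the work are solid. World frame = base frame: x ahead of the robot, y to its left, z up, the work surface at z = 0. Lengths are in m, angles in rad, forces in N, time in s.
With the tool pointing down it reaches from about 0.4 to 0.85 m from the base axis. Payload 4.5 kg.
Tool frame: the origin (TCP) lies midway between the tips of the shut fingers; the grasp point (between the pads) lies pinch_z behind it (pinch_z is the distance from the TCP to the grasp point, in m); x points along the fingers, y is the direction in which the jaws open and shut, and the axes are right-handed (so a half turn about x gives the same grasp; the last joint's range is limited). The gripper opens to 85 mm and grips with 20 to 120 N. Pads are 22 mm wide; open, the fingers measure 114 mm over their backs; the gripper's body (76 mm by 85 mm) begins 54 mm behind the grasp point. The pads swing forward as they close: fully open they stand 13 mm farther back than shut.
Start: joints at [-1.314, 0.689, -0.195, 1.565, 0.157, 0.902, -0.215], TCP at [0.138, 0.61, 0.231] pointing down, gripper open.
Joint ranges: [-3.01, 3.01], [-0.46, 2.08], [-1.47, 1.51], [0.13, 2.56], [-1, 4.14], [0.04, 2.09], [-2.66, 2.66]. Speed limits (rad/s): [2.57, 2.57, 3.14, 3.14, 3.14, 3.14, 3.14].

### API

Orientations are given as a unit quaternion [w, x, y, z].
In Python, from workcell import * gives the robot as it stands.
- The arm moves only by the tool jog_arm, never from a script. Its argument "motion" is one flat list of numbers, 7 for each row, row after row: the shift along the world's x, y, z normalised to -1 to 1, where 1 is 250 mm, then the turn, a rotation vector about the world's x, y, z normalised to -1 to 1, where 1 is pi rad, then the opening, from 0 (shut) to 1 (fully open). In form: [x, y, z, ax, ay, az, claw, x, y, z, ax, ay, az, claw, ...]. A call has 1 to 20 rows; each row shifts and turns the commanded pose from where the row before left it; what a row does not reach is not made up. A row lasts 1/10 s, in which the tool goes at most 50 mm and 8.59 degrees, less where a joint would pass 70% of its speed; a pose out of reach is approached as far as the arm can. A call with a number of a shift or a turn outside -1 to 1 is refused whole. A call with a gripper value outside its range is refused whole. The fingers move at their own pace and stop on an object; "force" is the grip in N (left out, the last holds). Time passes only in rows, so rows that do not move let the fingers close. It gives the time, the measured TCP pose, the force and the opening at its end, in the units of the state.
- get_state(): the state, without advancing time (a new reading comes with each control period).
- snapshot(name): name is "scene" or "top"; returns (picture, depth): 420x560x3 uint8, blue, green, red; 420x560 float32, m along the optical axis (not along the pixel's ray), 0 where there is no reading.
- camera_model(name): a dict with "camera_matrix" (3x3 intrinsics, pixels), "xyz" and "orientation" of the camera in the world. Camera axes: x right, y down, z forward; pixel columns grow to the right and rows downward; lengths in m; the calibration is good to about 2 mm. A picture is of the moment at which its call begins. camera_model takes no time and is no camera call.
- hand_in(): hands the job in, once; it reports no verdict.
The state is a dict: "time": time; "joint_positions": joint angles; "joint_vel": joint speeds; "effort": joint torques, N m; "position": TCP position; "orientation": TCP orientation; "ft_force": force on the tool from outside, world axes, zero at the start; "wrist_torque": the same for the moment, N m; "grip_width": finger opening in m.
Only numpy, scipy, OpenCV 4.12 (cv2) and the standard library are available. Lean on these libraries where they do the work, as an engineer would, in place of code of your own. Each camera call takes 0.05 s, during which the arm holds its last target. There are 200 camera calls.

## Working session

There is one attempt and no reset: what is moved stays moved. The work goes in short steps, Python scripts to look and compute and a tool call to move; the robot and the scene stay as the last step left them, time stands still between calls to the robot, and variables do not carry over. Pictures are saved under pics/ and viewed, on a budget of 10 in all, crops included, one or two more only if the job needs it, and the job is handed in when it is done.

Besides the shell and the picture viewer there is one more tool, called after "Call:" as a command line: name --argument value ..., lists and objects as JSON in quotes. jog_arm: Moves the arm, as the interface text tells. Its arguments: {"type":"object","properties":{"motion":{"type":"array","items":{"type":"number","minimum":-1,"maximum":1}},"force":{"type":"number"}},"required":["motion"]}

```bash
ls; mkdir -p pics; python3 - <<'E'
from workcell import *
import cv2,numpy as np
s=get_state();print(s)
for n in("top","scene"):
    p,d=snapshot(n);cv2.imwrite(f"pics/{n}0.png",p);np.save(f"{n}0.npy",d);print(n,camera_model(n))
E
```

```text
pics
{'time': 0.0, 'joint_positions': array([-1.31421051,  0.69002018, -0.19453464,  1.56640201,  0.15729035,
        0.9024851 , -0.21511986]), 'joint_vel': array([ 0.00283038, -0.00277803,  0.00046533, -0.00084138,  0.00058285,
       -0.00088972,  0.00170778]), 'effort': array([-2.85412616e-04, -5.39600623e+01, -1.26651619e+00, -1.58538151e+01,
        9.16808465e-03,  9.33792646e-03,  1.19874764e-05]), 'position': array([0.13797859, 0.60888147, 0.23044654]), 'orientation': array([ 0.70269254,  0.07789647,  0.70276181, -0.07925386]), 'ft_force': array([ 0.01563528, -0.16994041,  0.60567016]), 'wrist_torque': array([-0.01291931,  0.00219302, -0.08347071]), 'grip_width': 0.08553267168114492}
top {'camera_matrix': array([[453.6598257 ,   0.        , 268.82355905],
       [  0.        , 453.6598257 , 213.75197296],
       [  0.        ,   0.        ,   1.        ]]), 'xyz': array([0.35650425, 0.00454803, 1.02921986]), 'orientation': array([ 0.03850258, -0.70004114,  0.71031077, -0.06259845])}
scene {'camera_matrix': array([[497.06883791,   0.        , 284.96377293],
       [  0.        , 497.06883791, 201.92434193],
       [  0.        ,   0.        ,   1.        ]]), 'xyz': array([0.06283469, 0.42153232, 0.65280147]), 'orientation': array([ 0.16213635, -0.34636374,  0.84681267, -0.36966508])}
```

View pics/top0.png

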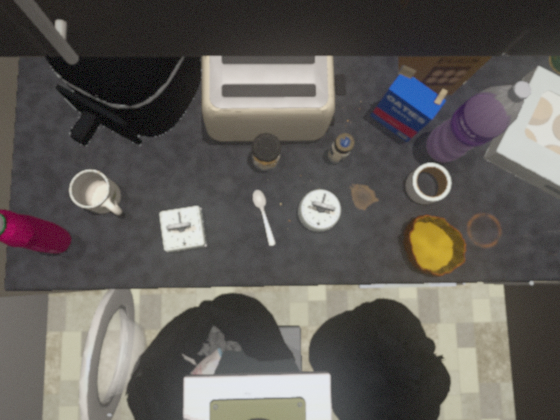

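View pics/scene0.png

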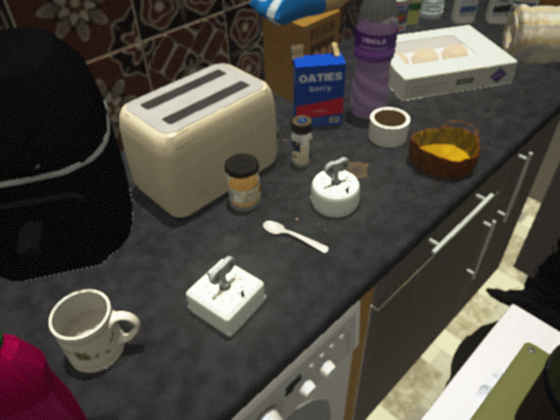

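Top view: the round timer is at about (320,210) and the square one at about (182,228), to the robot's left. I'll crop in and measure.

```bash
cat > h.py <<'E'
import cv2,numpy as np
from workcell import *
from scipy.spatial.transform import Rotation as R
def ray(n,u,v,z):
    m=camera_model(n);K=m["camera_matrix"];q=m["orientation"]
    d=R.from_quat([q[1],q[2],q[3],q[0]]).apply(np.linalg.inv(K)@[u,v,1.]);c=np.array(m["xyz"])
    return c+d*(z-c[2])/d[2]
def proj(n,P):
    m=camera_model(n);K=m["camera_matrix"];q=m["orientation"]
    p=K@R.from_quat([q[1],q[2],q[3],q[0]]).inv().apply(np.array(P)-m["xyz"]);return p[:2]/p[2]
E
python3 - <<'E'
from h import *
p=cv2.imread("pics/top0.png");s=cv2.imread("pics/scene0.png")
a=cv2.resize(p[180:240,290:350],(400,400),interpolation=cv2.INTER_CUBIC)
b=cv2.resize(s[150:220,305:375],(400,400),interpolation=cv2.INTER_CUBIC)
cv2.imwrite("pics/c1.png",np.hstack([a,b]))
d=np.load("top0.npy")
g=p[180:240,290:350].min(2)
m=(g>120).astype(np.uint8);n,l,st,c=cv2.connectedComponentsWithStats(m);print(st,c)
i=1+st[1:,4].argmax();cs,_=cv2.findContours((l==i).astype(np.uint8),0,2)
cc,r=cv2.minEnclosingCircle(max(cs,key=cv2.contourArea));print(cc,r);u,v=cc[0]+290,cc[1]+180;print(ray("top",u,v,.05),ray("top",u+r,v,.05))
# blade: depth-tall pixels
m=camera_model("top")["xyz"][2]-d[180:240,290:350]
ys,xs=np.where(m>.075);print(len(xs));P=np.array([ray("top",x+290,y+180,.102)[:2] for x,y in zip(xs,ys)])
mu=P.mean(0);w,V=np.linalg.eigh(np.cov((P-mu).T));print(mu,np.sqrt(w),V[:,1])
E
```

```text
[[   0    0   60   60 2313]
 [   9    9   42   41 1287]] [[29.29312581 29.68093385]
 [29.87179487 29.17482517]]
(29.852712631225586, 29.43410873413086) 20.902069091796875
[ 0.50561308 -0.14225815  0.05      ] [ 0.50506655 -0.18836857  0.05      ]
121
[ 0.50594468 -0.1408495 ] [0.01155983 0.01861804] [0.2428521  0.97006333]
```

View pics/c1.png

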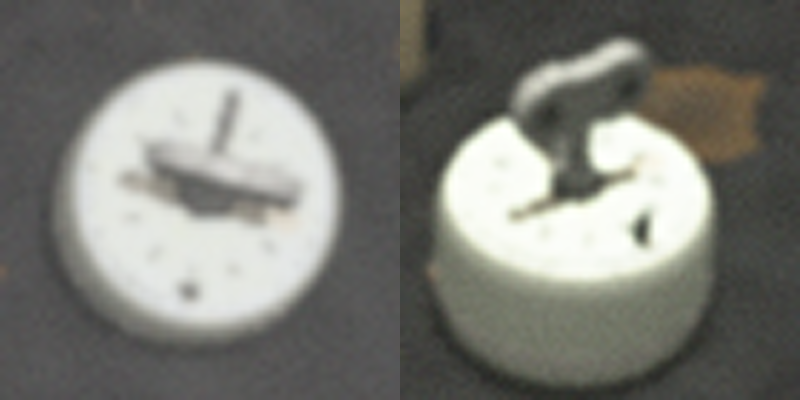

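Left crop (scale 6.67): pointer tip at (235,92), peg tip at (188,290), blade top edge from (148,150) to (298,185).

```bash
python3 - <<'E'
from h import *
f=lambda x,y,z: ray("top",290+x/6.667-.4,180+y/6.667-.4,z)
c=ray("top",290+29.85,180+29.43,.05);print("axis",c)
ang=lambda v:np.degrees(np.arctan2(v[1],v[0]))
t=f(235,92,.057);b=f(220,145,.057);g=f(188,290,.062)
print("tip",t,np.linalg.norm((t-c)[:2]),ang(t-c),ang(t-b)); print("peg",g,np.linalg.norm((g-c)[:2]),ang(g-c))
l=f(148,150,.102);r=f(298,188,.102);print("blade",l,r,(l+r)/2,ang(l-r)-90)
s=get_state();q=s["orientation"];print(R.from_quat([*q[1:],q[0]]).as_matrix().round(3))
sq=ray("top",182,229,.05);print("sq",sq)
E
```

```text
axis [ 0.50562227 -0.14225248  0.05      ]
tip [ 0.53992867 -0.15336855  0.057     ] 0.03606239582711177 -17.953528656723545 -17.500166413991387
peg [ 0.47403395 -0.13502416  0.062     ] 0.03240478732537228 167.11098069646815
blade [ 0.51332935 -0.11814591  0.102     ] [ 0.50077817 -0.16475138  0.102     ] [ 0.50705376 -0.14144865  0.102     ] -15.07257037907199
[[-0.     0.221  0.975]
 [-0.002  0.975 -0.221]
 [-1.    -0.002  0.   ]]
sq [0.46645164 0.15788291 0.05      ]
```

```bash
python3 -c "
import workcell as w
print([n for n in dir(w) if n[0]!='_']);print(getattr(w,'pinch_z',None))"
```

```text
['PlanningError', 'camera_model', 'get_state', 'hand_in', 'pinch_z', 'snapshot']
0.0187
```

Call:
jog_arm --motion '[0.113, -0.1, 0.01, 0, 0, -0.024, 1, 0.113, -0.1, 0.01, 0, 0, -0.024, 1, 0.113, -0.1, 0.01, 0, 0, -0.024, 1, 0.113, -0.1, 0.01, 0, 0, -0.024, 1, 0.113, -0.1, 0.01, 0, 0, -0.024, 1, 0.113, -0.1, 0.01, 0, 0, -0.024, 1, 0.113, -0.1, 0.01, 0, 0, -0.024, 1, 0.113, -0.1, 0.01, 0, 0, -0.024, 1, 0.113, -0.1, 0.01, 0, 0, -0.024, 1, 0.113, -0.1, 0.01, 0, 0, -0.024, 1]'

```text
time: 1.1
position: [0.4214, 0.3583, 0.2562]
orientation: [0.624, 0.333, 0.624, -0.333]
ft_force: [-0.3, 0.2, 0.2]
grip_width: 0.0855
```

```bash
python3 -c "
from workcell import *
s=get_state();print(s['time'],s['joint_positions'].round(3),s['position'])"
```

```text
1.1 [-0.779  0.559 -0.015  1.76   0.011  0.823 -0.208] [0.42136954 0.35825989 0.25615264]
```

Call:
jog_arm --motion '[0.028, -0.167, -0.018, 0, 0, -0.024, 1, 0.028, -0.167, -0.018, 0, 0, -0.024, 1, 0.028, -0.167, -0.018, 0, 0, -0.024, 1, 0.028, -0.167, -0.018, 0, 0, -0.024, 1, 0.028, -0.167, -0.018, 0, 0, -0.024, 1, 0.028, -0.167, -0.018, 0, 0, -0.024, 1, 0.028, -0.167, -0.018, 0, 0, -0.024, 1, 0.028, -0.167, -0.018, 0, 0, -0.024, 1, 0.028, -0.167, -0.018, 0, 0, -0.024, 1, 0.028, -0.167, -0.018, 0, 0, -0.024, 1, 0.028, -0.167, -0.018, 0, 0, -0.024, 1, 0.028, -0.167, -0.018, 0, 0, -0.024, 1, 0, 0, 0, 0, 0, 0, 1]'

```text
time: 2.4
position: [0.5043, -0.149, 0.2019]
orientation: [-0.415, -0.573, -0.412, 0.575]
ft_force: [-1.1, -0.2, 0.4]
grip_width: 0.0853
```

```bash
cat >> h.py <<'E'
def st():
    s=get_state();q=s["orientation"];M=R.from_quat([*q[1:],q[0]]).as_matrix()
    print("t",round(s["time"],2),"pos",s["position"].round(4),"y az",np.degrees(np.arctan2(M[1,1],M[0,1])).round(2),"tilt",M[:2,0].round(3),"F",s["ft_force"].round(1),"T",s["wrist_torque"].round(2),"w",round(s["grip_width"],4));print(s["joint_positions"].round(2))
E
python3 - <<'E'
from h import *
st()
p,_=snapshot("scene");cv2.imwrite("pics/s1.png",cv2.resize(p[90:240,240:440],(800,600)))
E
```

```text
t 2.4 pos [ 0.5043 -0.149   0.2019] y az -18.46 tilt [ 0.    -0.005] F [-1.1 -0.2  0.4] T [ 0.01  0.06 -0.02] w 0.0853
[ 0.09  0.61  0.17  1.91 -0.16  0.64  0.04]
```

View pics/s1.png

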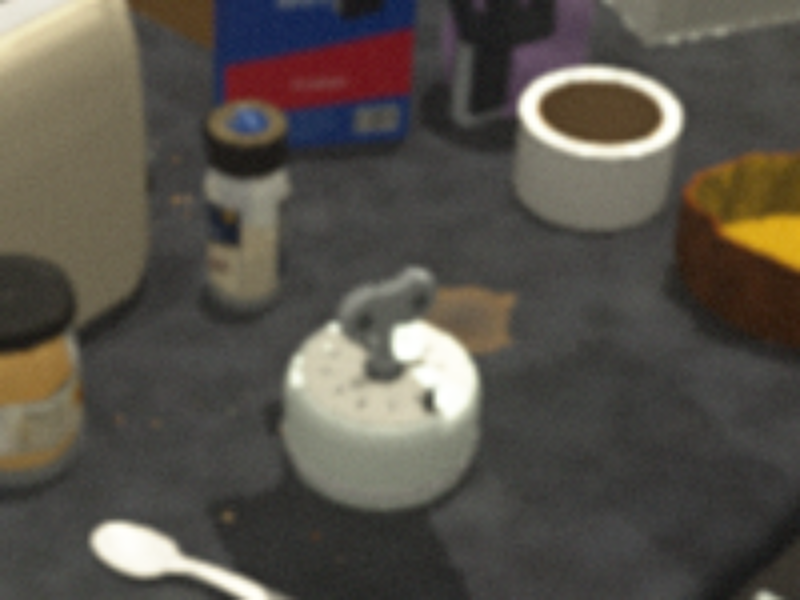

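The scene crop (scale 4) shows the key's hub at about (381,368) and mid-blade at about (387,305); the gripper is clear of it. Next, a cross-check from this camera.

```bash
python3 - <<'E'
from h import *
f=lambda x,y,z: ray("scene",240+x/4-.4,90+y/4-.4,z)
print(f(381,368,.058),f(387,307,.088))
print(proj("scene",[.506,-.142,.088]),proj("scene",[.506,-.142,.058]))
E
```

```text
[ 0.50379246 -0.13530122  0.058     ] [ 0.50777815 -0.14185626  0.088     ]
[337.14573694 166.73303146] [336.30405029 179.39705647]
```

Call:
jog_arm --motion '[0, 0, -0.1, 0, 0, 0, 1, 0, 0, -0.1, 0, 0, 0, 1, 0, 0, -0.1, 0, 0, 0, 1, 0, 0, 0, 0, 0, 0, 1, 0, 0, 0, 0, 0, 0, 1, 0, 0, 0, 0, 0, 0, 1]'

```text
time: 3.05
position: [0.5054, -0.1411, 0.1285]
orientation: [0.417, 0.572, 0.416, -0.571]
ft_force: [-0.1, -0.4, -0.3]
grip_width: 0.0855
```

```bash
python3 -c "
from h import *
st()"
```

```text
t 3.05 pos [ 0.5054 -0.1411  0.1285] y az -17.76 tilt [ 0.002 -0.   ] F [-0.1 -0.4 -0.3] T [ 0. -0.  0.] w 0.0855
[ 0.11  0.72  0.12  1.97 -0.18  0.45  0.06]
```

Call:
jog_arm --motion '[0.002, -0.003, -0.12, 0, 0, 0, 1, 0, 0, -0.116, 0, 0, 0, 1, 0, 0, 0, 0, 0, 0, 1, 0, 0, 0, 0, 0, 0, 0, 0, 0, 0, 0, 0, 0, 0, 0, 0, 0, 0, 0, 0, 0, 0, 0, 0, 0, 0, 0, 0, 0, 0, 0, 0, 0, 0, 0, 0, 0, 0, 0, 0, 0, 0, 0, 0, 0, 0, 0, 0, 0]' --force 50

```text
time: 4.05
position: [0.5073, -0.1428, 0.0691]
orientation: [0.418, 0.572, 0.415, -0.57]
ft_force: [4.5, -1.8, 3.8]
grip_width: 0.0074
```

```bash
python3 -c "
from h import *
st()"
```

```text
t 4.05 pos [ 0.5073 -0.1428  0.0691] y az -17.8 tilt [ 0.005 -0.001] F [ 4.5 -1.8  3.8] T [-0.19 -0.7   0.06] w 0.0074
[ 0.14  0.83  0.09  2.   -0.2   0.32  0.07]
```

Call:
jog_arm --motion '[0.007, -0.003, 0, 0, 0, 0, 0, 0, 0, 0, 0, 0, -0.02, 0, 0, 0, 0, 0, 0, -0.03, 0, 0, 0, 0, 0, 0, -0.03, 0, 0, 0, 0, 0, 0, -0.03, 0, 0, 0, 0, 0, 0, -0.03, 0, 0, 0, 0, 0, 0, 0, 0]'

```text
time: 4.75
position: [0.5078, -0.1431, 0.069]
orientation: [0.282, 0.649, 0.281, -0.648]
ft_force: [2.1, 0.2, 7.1]
grip_width: 0.0071
```

```bash
python3 -c "
from h import *
st()"
```

```text
t 4.75 pos [ 0.5078 -0.1431  0.069 ] y az -43.15 tilt [ 0.002 -0.001] F [2.1 0.2 7.1] T [-0.01 -0.4  -0.11] w 0.0071
[ 0.08  0.84  0.17  1.99 -0.4   0.34 -0.18]
```

Call:
jog_arm --motion '[0, 0, 0, 0, 0, -0.032, 0, 0, 0, 0, 0, 0, -0.032, 0, 0, 0, 0, 0, 0, -0.032, 0, 0, 0, 0, 0, 0, -0.032, 0, 0, 0, 0, 0, 0, -0.032, 0, 0, 0, 0, 0, 0, -0.032, 0, 0, 0, 0, 0, 0, -0.032, 0, 0, 0, 0, 0, 0, -0.032, 0, 0, 0, 0, 0, 0, -0.032, 0, 0, 0, 0, 0, 0, -0.032, 0, 0, 0, 0, 0, 0, 0, 0, 0, 0, 0, 0, 0, 0, 0]'

```text
time: 5.95
position: [0.5083, -0.1443, 0.0691]
orientation: [-0.065, 0.705, -0.067, -0.703]
ft_force: [3.3, -2.9, 5.2]
grip_width: 0.0071
```

```bash
python3 -c "
from h import *
st()"
```

```text
t 5.95 pos [ 0.5083 -0.1443  0.0691] y az -100.68 tilt [ 0.003 -0.002] F [ 3.3 -2.9  5.2] T [-0.41 -0.56 -0.12] w 0.0071
[-0.04  0.87  0.4   2.   -0.8   0.42 -0.78]
```

Call:
jog_arm --motion '[0, 0, 0, 0, 0, 0, 1, 0, 0, 0, 0, 0, 0, 1, 0, 0, 0, 0, 0, 0, 1, 0, 0, 0, 0, 0, 0, 1, 0, 0, 0, 0, 0, 0, 1, 0, 0, 0, 0, 0, 0, 1, 0, 0, 0, 0, 0, 0, 1, 0, 0, 0, 0, 0, 0, 1, 0, 0, 0, 0, 0, 0, 1, 0, 0, 0, 0, 0, 0, 1]'

```text
time: 6.95
position: [0.5068, -0.143, 0.0683]
orientation: [-0.065, 0.704, -0.065, -0.704]
ft_force: [0.4, -0.2, 0.5]
grip_width: 0.0853
```

```bash
python3 -c "
from h import *
st()"
```

```text
t 6.95 pos [ 0.5068 -0.143   0.0683] y az -100.61 tilt [ 0. -0.] F [ 0.4 -0.2  0.5] T [0.03 0.03 0.01] w 0.0853
[-0.04  0.88  0.4   2.   -0.8   0.42 -0.78]
```

Call:
jog_arm --motion '[0, 0, 0.12, 0, 0, 0, 1, 0, 0, 0.15, 0, 0, 0, 1, 0, 0, 0.12, 0, 0, 0, 1, 0, 0, 0, 0, 0, 0.046, 1, 0, 0, 0, 0, 0, 0.046, 1, 0, 0, 0, 0, 0, 0.046, 1, 0, 0, 0, 0, 0, 0.046, 1, 0, 0, 0, 0, 0, 0.046, 1, 0, 0, 0, 0, 0, 0.046, 1, 0, 0, 0, 0, 0, 0.046, 1, 0, 0, 0, 0, 0, 0.046, 1, 0, 0, 0, 0, 0, 0.046, 1, 0, 0, 0, 0, 0, 0.046, 1, 0, 0, 0, 0, 0, 0.046, 1, 0, 0, 0, 0, 0, 0.046, 1, 0, 0, 0, 0, 0, 0.046, 1, 0, 0, 0, 0, 0, 0.046, 1, 0, 0, 0, 0, 0, 0.046, 1, 0, 0, 0, 0, 0, 0.046, 1, 0, 0, 0, 0, 0, 0.046, 1]'

```text
time: 8.95
position: [0.5066, -0.1431, 0.1658]
orientation: [0.642, 0.296, 0.642, -0.296]
ft_force: [-0.3, -0.1, 0.3]
grip_width: 0.0854
```

Call:
jog_arm --motion '[0, 0, 0, 0, 0, 0.044, 1, 0, 0, 0, 0, 0, 0.044, 1, 0, 0, 0, 0, 0, 0.044, 1, 0, 0, 0, 0, 0, 0.044, 1, 0, 0, 0, 0, 0, 0.042, 1, 0, 0, 0, 0, 0, 0, 1, 0, 0, 0, 0, 0, 0, 1, 0, 0, 0, 0, 0, 0, 1]'

```text
time: 9.75
position: [0.5067, -0.143, 0.1658]
orientation: [0.704, 0.066, 0.704, -0.066]
ft_force: [-0.3, 0.9, -0.0]
grip_width: 0.0855
```

```bash
python3 - <<'E'
from h import *
st()
p,_=snapshot("scene");cv2.imwrite("pics/s2.png",cv2.resize(p[90:240,240:440],(800,600)))
E
```

```text
t 9.75 pos [ 0.5067 -0.143   0.1658] y az 79.26 tilt [-0. -0.] F [-0.3  0.9 -0. ] T [ 0.01  0.02 -0.03] w 0.0855
[ 0.38  0.67 -0.31  1.92  0.34  0.6   1.23]
```

View pics/s2.png

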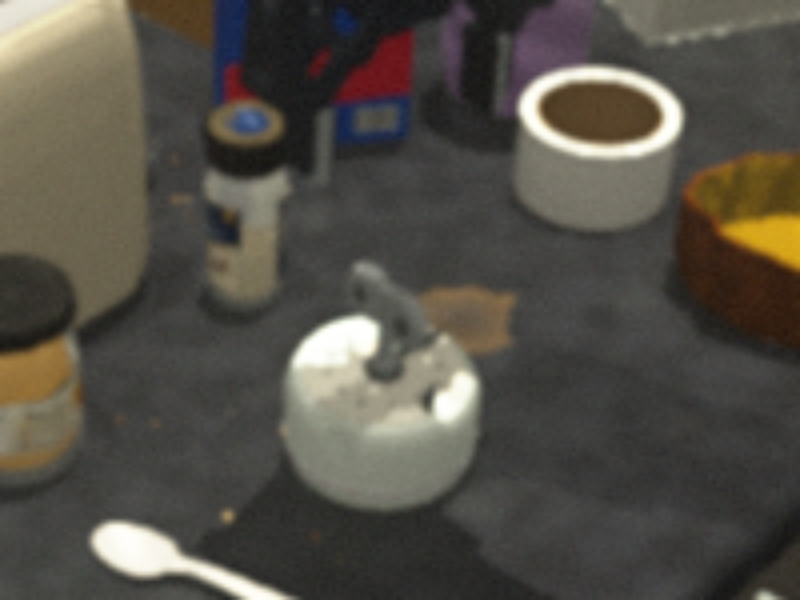

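The blade has turned about 83° (it now runs from (365,268) to (430,335) in the crop) and stays where it was released. Now I'll go down for the second hold.

Call:
jog_arm --motion '[0.006, -0.005, -0.14, 0, 0, 0, 1, 0, 0, -0.14, 0, 0, 0, 1, 0, 0, -0.107, 0, 0, 0, 1, 0, 0, 0, 0, 0, 0, 1, 0, 0, 0, 0, 0, 0, 0, 0, 0, 0, 0, 0, 0, 0, 0, 0, 0, 0, 0, 0, 0, 0, 0, 0, 0, 0, 0, 0, 0, 0, 0, 0, 0, 0, 0, 0, 0, 0, 0, 0, 0, 0, 0, 0, 0, 0, 0, 0, 0]'

```text
time: 10.9
position: [0.5086, -0.1444, 0.0697]
orientation: [0.704, 0.065, 0.704, -0.066]
ft_force: [-0.9, -0.1, 5.9]
grip_width: 0.0071
```

Call:
jog_arm --motion '[0, 0, 0, 0, 0, -0.03, 0, 0, 0, 0, 0, 0, -0.032, 0, 0, 0, 0, 0, 0, -0.032, 0, 0, 0, 0, 0, 0, -0.032, 0, 0, 0, 0, 0, 0, -0.032, 0, 0, 0, 0, 0, 0, -0.032, 0, 0, 0, 0, 0, 0, -0.032, 0, 0, 0, 0, 0, 0, -0.032, 0, 0, 0, 0, 0, 0, -0.032, 0, 0, 0, 0, 0, 0, -0.032, 0, 0, 0, 0, 0, 0, -0.032, 0, 0, 0, 0, 0, 0, -0.032, 0, 0, 0, 0, 0, 0, -0.032, 0, 0, 0, 0, 0, 0, 0, 0, 0, 0, 0, 0, 0, 0, 0]'

```text
time: 12.4
position: [0.5072, -0.1457, 0.0697]
orientation: [0.52, 0.478, 0.52, -0.48]
ft_force: [-2.6, -2.4, 6.9]
grip_width: 0.0075
```

```bash
python3 -c "
from h import *
st()"
```

```text
t 12.4 pos [ 0.5072 -0.1457  0.0697] y az 4.76 tilt [-0.001 -0.002] F [-2.6 -2.4  6.9] T [-0.53  0.61 -0.04] w 0.0075
[ 0.16  0.83  0.06  1.99 -0.13  0.33  0.4 ]
```

Call:
jog_arm --motion '[0, 0, 0, 0, 0, -0.012, 0, 0, 0, 0, 0, 0, -0.012, 0, 0, 0, 0, 0, 0, -0.012, 0, 0, 0, 0, 0, 0, 0, 0, 0, 0, 0, 0, 0, 0, 0]'

```text
time: 12.9
position: [0.507, -0.1457, 0.0697]
orientation: [-0.492, -0.507, -0.492, 0.508]
ft_force: [-3.1, -2.4, 8.2]
grip_width: 0.0073
```

```bash
python3 -c "
from h import *
st()"
```

```text
t 12.9 pos [ 0.507  -0.1457  0.0697] y az -1.72 tilt [-0.002 -0.002] F [-3.1 -2.4  8.2] T [-0.54  0.65 -0.06] w 0.0073
[ 0.14  0.83  0.08  1.99 -0.18  0.33  0.33]
```

Call:
jog_arm --motion '[0, 0, 0, 0, 0, -0.01, 0, 0, 0, 0, 0, 0, -0.01, 0, 0, 0, 0, 0, 0, 0, 0, 0, 0, 0, 0, 0, 0, 0]'

```text
time: 13.3
position: [0.507, -0.1457, 0.0697]
orientation: [-0.478, -0.52, -0.478, 0.522]
ft_force: [-3.4, -4.0, 8.0]
grip_width: 0.0073
```

```bash
python3 -c "
from h import *
st()"
```

```text
t 13.3 pos [ 0.507  -0.1457  0.0697] y az -5.0 tilt [-0.002 -0.002] F [-3.4 -4.   8. ] T [-0.78  0.83  1.17] w 0.0073
[ 0.14  0.83  0.09  1.99 -0.2   0.33  0.3 ]
```

The wrist moment jumped to 1.17 N m between −1.7° and −5°, so the key is on its stop. I'll ease off, release and lift.

Call:
jog_arm --motion '[0, 0, 0, 0, 0, 0.008, 0, 0, 0, 0, 0, 0, 0, 1, 0, 0, 0, 0, 0, 0, 1, 0, 0, 0, 0, 0, 0, 1, 0, 0, 0, 0, 0, 0, 1, 0, 0, 0, 0, 0, 0, 1, 0, 0, 0, 0, 0, 0, 1, 0, 0, 0, 0, 0, 0, 1, 0, 0, 0.1, 0, 0, 0, 1, 0, 0, 0.2, 0, 0, 0, 1, 0, 0, 0.2, 0, 0, 0, 1, -0.1, 0.1, 0.1, 0, 0, 0, 1, -0.15, 0.15, 0, 0, 0, 0, 1, -0.1, 0.15, 0, 0, 0, 0, 1, 0, 0, 0, 0, 0, 0, 1, 0, 0, 0, 0, 0, 0, 1, 0, 0, 0, 0, 0, 0, 1]'

```text
time: 15.0
position: [0.4241, -0.0472, 0.2192]
orientation: [0.484, 0.517, 0.482, -0.516]
ft_force: [0.7, 0.4, 0.1]
grip_width: 0.0853
```

```bash
python3 - <<'E'
from h import *
st()
s,_=snapshot("scene");p,_=snapshot("top")
a=cv2.resize(p[180:240,290:350],(400,400),interpolation=cv2.INTER_CUBIC)
b=cv2.resize(s[150:220,305:375],(400,400),interpolation=cv2.INTER_CUBIC)
cv2.imwrite("pics/c3.png",np.hstack([a,b]))
E
```

```text
t 15.0 pos [ 0.4241 -0.0472  0.2192] y az -3.83 tilt [ 0.002 -0.001] F [0.7 0.4 0.1] T [-0.05  0.02  0.02] w 0.0853
[-0.12  0.47  0.18  2.16 -0.17  0.52  0.12]
```

View pics/c3.png

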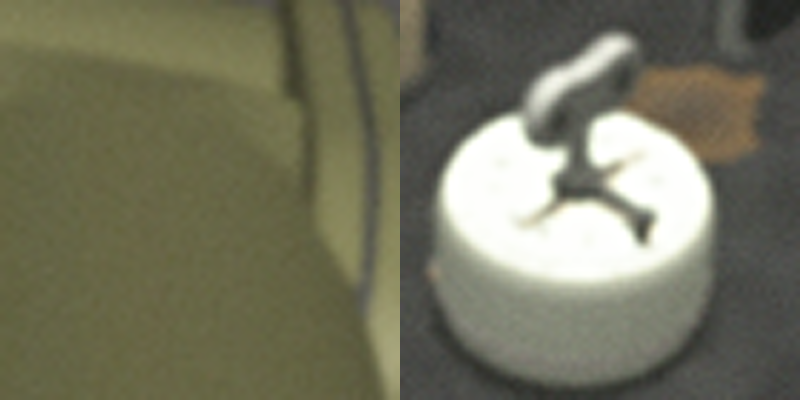

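The arm hides the top view. The scene view (right half) shows the pointer running from the hub at (575,185) to the peg at (645,225) and lying against it. The key is released and the arm is clear.

```bash
python3 -c "
from workcell import *
print(hand_in())"
```

```text
the job is handed in; nothing more can be done
None
```

I wound the round timer's key to its stop in two part turns and handed the job in at about 15 s of the 54 s allowed.

- **First hold:** I turned the key about 83° (roughly 1.45 rad), let go for about a second, and saw in the scene camera that it stayed there.
- **Second hold:** I lifted, took a fresh grip and turned until the wrist moment jumped to 1.17 N m, with the tool between −1.7° and −5°. I had predicted the stop at about −3°. I then eased off, released and moved clear.

**Last checks:**
- The scene camera shows the pointer lying against the peg.
- The gripper is open, and the wrist force is near zero, within sensor noise.
- The last top view was blocked by the arm, so only the scene camera and the moment jump confirm the final angle.
- I did not look at the square timer's key again. The tool stayed well above it on the way in and never worked near it.

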